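# Set out the tablets: pill cup down, safety cap off

### The job

Set out the evening tablets on the hallway shelf: lift the blue pill cup up and off its rail and stand it upright in the middle of the round wooden coaster, then let go of it. Next open the clamped amber bottle: press its white safety cap down, twist it anticlockwise about a sixth of a turn while it is down, lift it off, and finish while still holding the cap, level and still, straight above the open bottle about a hand's width clear of it. Leave the other things on the shelf where they are.

Things in the scene. Friction and masses are not known exactly. Their poses are not given: they have to be found in the camera images.
- cup: Blue pill cup, 46 mm diameter, 54 mm high, straight 3 mm wall, 50 g. Origin: centre of its underside; z up. On its +x side a 20 mm wide hook: an arm at the rim (z 50 to 54) out to x = 38, its tongue (x 35 to 38) hanging down to z = 28. It hangs upright over the rail's top bar; lift it off straight up, 25 mm or more. Grip from above across its diameter, along the rail (own y); 12 N is enough.
- rail: Hanging rail, fixed; wooden foot 60 x 190 mm. Origin: underside of the foot, below the bars, which run along y, 180 mm long, 8 mm thick; top bar's upper face 105 mm high, lower bar 63 mm high, posts at y = +-85 mm no higher. The cup hangs on the -x side, its axis 30 mm in front of the top bar, within 35 mm of the middle, its base 55 mm high, its axes parallel to the rail's.
- coaster: Round pale wooden coaster, 96 mm diameter, 8 mm thick, fixed to the shelf. Origin: centre of its underside.
- bottle: Amber tablet bottle, 64 mm diameter, held fast in a small aluminium clamp fixed to the shelf; neither moves. Origin: on the bottle's axis at shelf level; z up. The clamp is under 45 mm high and reaches 80 mm along the bottle's +x. Bottle shoulder 83 mm high, neck mouth 100 mm high. The shoulder bears a red mark on the +x side.
- mouth (a point): Centre of the bottle's neck mouth, on its axis, 100 mm above the shelf, under the cap. Once pressed, the cap turns anticlockwise seen from above; from about 35 to 85 degrees it can be lifted straight off, 60 is best; 90 is a stop, clockwise is blocked.
- cap: White push-and-turn cap, 56 mm diameter, 32 mm high, 30 g, red stripe on top along +x. Origin: centre of its open underside; z up. Closed, its origin is 93 mm and its flat top 125 mm above the shelf, x along the bottle's. Turns only while pressed down 3.5 mm or more (stop at 6.5, so 5 to 6 is good). Grip from above across its diameter, any direction; about 40 N, so the grip carries the press.
- spring_seat (a joint): How far the spring inside the cap is pressed down, m: about 0 with the cap on and untouched, 0.0065 fully pressed, -0.001 with the cap off. It pushes the cap up with about 4 N at first, 10 N fully pressed.
- comb: Navy plastic comb lying flat, 140 x 32 x 5 mm, loose; leave it. Origin: centre of its underside; long side along y.
- tealight: Glass tealight holder, 64 mm diameter, 55 mm high, loose; leave it. Origin: centre of its underside.
- carabiner: Steel carabiner lying flat, 80 x 44 x 8 mm, loose; leave it. Origin: its centre on the shelf.
- pot: Lidded white ceramic pot with a cork stopper, 88 mm diameter, 103 mm high, loose; leave it. Origin: centre of its underside.
- tin: Flat red shoe polish tin, 74 mm diameter, 25 mm high, loose; leave it. Origin: centre of its underside.

How it is judged (in metres and radians):
On the way, in this order (a step that is already met when the one before it is completed fails the run):
1. the cup is lifted up and off the rail (z of cup in the frame of rail above 0.078 m), for 0.1 s.
2. the cup stands upright on the coaster, let go (horizontal distance between cup and coaster below 0.025 m and z of cup in the frame of coaster below 0.012 m and angle between cup's own z axis and vertical below 0.12 rad and contact force between cup and the fingers below 0.1 N and linear speed of cup below 0.03 m/s), for 0.2 s.
3. the cap is pressed down before it turns (value of joint spring_seat above 0.0028 m and angle between the x axis of cap and the x axis of bottle, either way round below 0.25 rad), for 0.05 s.
4. the cap is twisted free, still on the neck (angle between the x axis of cap and the x axis of bottle, either way round above 0.52 rad and z of cap in the frame of bottle below 0.103 m and horizontal distance between cap and mouth below 0.006 m), for 0.05 s.
At the end, for the whole second after the job is handed in: The cup stands upright (within 0.12 rad) and released on the coaster, its centre within 25 mm of the coaster's; the fingers hold the cap still and level (within 0.3 rad), its underside 30 to 200 mm above the bottle's mouth and within 35 mm of the bottle's axis, touching nothing else (all of step 2 and z of cap in the frame of mouth between 0.03 and 0.2 m and horizontal distance between cap and mouth below 0.035 m and angle between cap's own z axis and vertical below 0.3 rad and linear speed of cap below 0.03 m/s and contact force between cap and the fingers above 1 N and contact force between cap and bottle below 0.1 N); the arm keeps its last pose, push and grip.
It fails at once if the comb is pushed more than 30 mm from its place (distance of comb from where it was at the start of the episode above 0.03 m).
It fails at once if the tealight is pushed more than 30 mm from its place (distance of tealight from where it was at the start of the episode above 0.03 m).
It fails at once if the carabiner is pushed more than 30 mm from its place (distance of carabiner from where it was at the start of the episode above 0.03 m).
It fails at once if the pot is pushed more than 30 mm from its place (distance of pot from where it was at the start of the episode above 0.03 m).
It fails at once if the tin is pushed more than 30 mm from its place (distance of tin from where it was at the start of the episode above 0.03 m).
It also fails if it takes over 54 s, if anything falls off the work surface, if the arm or the gripper's body presses on something with over 40 N, if the wrist force passes 120 N, or if a joint passes its speed limit or range.

### The arm

A 6-joint arm with a two-finger parallel gripper is mounted at the origin on the work surface. World frame = base frame: x ahead of the robot, y to its left, z up, the work surface at z = 0. Lengths are in mm, angles in rad, forces in N, time in s.
With the tool pointing down it reaches from about 400 to 925 mm from the base axis. Payload 12.5 kg.
Tool frame: the origin (TCP) lies midway between the tips of the shut fingers; the grasp point (between the pads) lies 19 mm behind it (env.tcp_to_grasp is the distance from the TCP to the grasp point, in mm); z points along the fingers, y is the line along which they close (so a half turn about z gives the same grasp; the last joint's range is limited). The gripper opens to 95 mm and grips with 3 to 60 N. Pads are 20 mm wide; open, the fingers measure 119 mm over their backs; the gripper's body (75 mm by 180 mm) begins 59 mm behind the grasp point.
Start: joints at [-1.309, 0.491, 1.559, -0, 1.092, -0.106], TCP at [224.751, -583.21, 214.661] pointing down, gripper open.
Joint ranges: [-3.1, 3.1], [-0.84, 2.19], [0.05, 2.79], [-1.13, 4.28], [0.06, 2.93], [-2.69, 2.69]. Speed limits (rad/s): [2.22, 2.22, 2.79, 3.14, 3.14, 3.14].

### API

Orientations are given as [roll, pitch, yaw] about the fixed x, y, z axes, in that order (R = Rz(yaw) Ry(pitch) Rx(roll)).
In Python, from cell import env gives the robot as it stands. The module is installed in compiled form; this text tells all that it offers.
- The arm moves only by the tool step_arm, never from a script. Its argument "plan" is a list that holds one entry, the list of rows, each a list of 5 numbers: the shift along the tool's x, y, z in mm, then the turn about the tool's z in degrees, then the opening, from -1 (shut) to 1 (fully open). A call has 1 to 8 rows; each row is the pose to reach, as a shift and turn from the pose commanded when the call began, along the tool's axes at that moment; what a row does not reach only later rows make up. A row lasts 1/12 s, in which the tool goes at most 41.7 mm and 7.16 degrees, less where a joint would pass 70% of its speed; a pose out of reach is approached as far as the arm can. A call with a gripper value outside its range is refused whole. The fingers move at their own pace and stop on an object; the grip force is fixed at half the most. Time passes only in rows, so rows that repeat a pose let the fingers close. It gives the time, the measured TCP pose, the force, the opening and the grip force at its end, in the units of the state.
- env.state(): the state, without advancing time (a new reading comes with each control period).
- env.read_camera(name): name is "scene" or "top"; returns the picture (400x640x3 uint8, blue, green, red); there is no depth.
- env.get_calibration(name): a dict with "K" (3x3 intrinsics, pixels), "extrinsics" (4x4, takes a point from world to camera coordinates). Camera axes: x right, y up, looking along -z (the intrinsics and any distortion apply to the point x, -y, -z); pixel columns grow to the right and rows downward; lengths in mm; the calibration is good to about 2 mm. A picture is of the moment at which its call begins. get_calibration takes no time and is no camera call.
- env.job_done(): hands the job in; it is judged then, once.
The state is a dict: "t": time; "joints": joint angles; "qvel": joint speeds; "tau": joint torques, N m; "eef_pos": TCP position; "tcp_rot": TCP orientation; "ft_force": force on the tool from outside, world axes, zero at the start; "moment": the same for the moment, N m; "opening": opening from 0.0 (shut) to 1.0 (fully open); "grip_force": force on a finger pad.
Only numpy, scipy, OpenCV 4.12 (cv2) and the standard library are available. Lean on these libraries where they do the work, as an engineer would, in place of code of your own. Each camera call takes 0.05 s, during which the arm holds its last target. There are 200 camera calls.

## Working session

There is one attempt and no reset: what is moved stays moved. The work goes in short steps, Python scripts to look and compute and a tool call to move; the robot and the scene stay as the last step left them, time stands still between calls to the robot, and variables do not carry over. Pictures are saved under pics/ and viewed, at most 10 in all, crops included, and the job is handed in when it is done.

Besides the shell and the picture viewer there is one more tool, called after "Emit:" by a JSON object that holds its "fn" and its "kwargs". step_arm: Moves the arm, as the interface text tells. Its arguments: {"type":"object","properties":{"plan":{"type":"array"}},"required":["plan"]}

```bash
mkdir -p pics; python3 - <<'E'
from cell import env
import cv2,numpy as np
for n in("scene","top"):
    cv2.imwrite(f"pics/{n}0.png",env.read_camera(n)); c=env.get_calibration(n); print(n,np.round(c["K"],1).tolist(),np.round(c["extrinsics"],3).tolist(),c.keys())
print(env.state())
E
```

```text
scene [[395.0, 0.0, 314.2], [0.0, 395.0, 198.7], [0.0, 0.0, 1.0]] [[-0.711, 0.703, -0.019, 391.696], [-0.515, -0.502, 0.695, 251.826], [0.478, 0.504, 0.719, -1348.698], [0.0, 0.0, 0.0, 1.0]] dict_keys(['K', 'extrinsics'])
top [[485.6, 0.0, 309.3], [0.0, 485.6, 195.6], [0.0, 0.0, 1.0]] [[-0.018, -1.0, -0.005, 8.705], [0.994, -0.019, 0.111, -565.128], [-0.111, -0.003, 0.994, -1226.083], [0.0, 0.0, 0.0, 1.0]] dict_keys(['K', 'extrinsics'])
{'t': 0.1, 'joints': array([-1.30860325e+00,  4.91521270e-01,  1.55937850e+00,  2.10004938e-05,
        1.09169521e+00, -1.05630740e-01]), 'qvel': array([-0.00112311, -0.00066955, -0.00048367, -0.00071932,  0.00100538,
       -0.00083696]), 'tau': array([ 3.84836356e-03, -6.13620043e+01, -2.58607310e+01,  6.94210175e-02,
        4.69440117e-02, -3.05706180e-05]), 'eef_pos': array([ 224.69495381, -582.99032294,  214.10996781]), 'tcp_rot': array([-3.14059788e+00, -1.24202310e-04,  3.67814060e-01]), 'ft_force': array([ 0.16316723,  0.00778457, -0.55598152]), 'moment': array([ 0.00874739, -0.03726336,  0.04112301]), 'grip_force': 0.0, 'opening': 1.0027391852748944}
```

View pics/scene0.png

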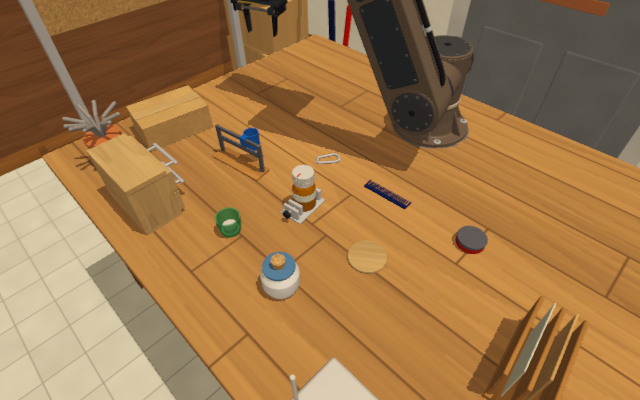

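View pics/top0.png

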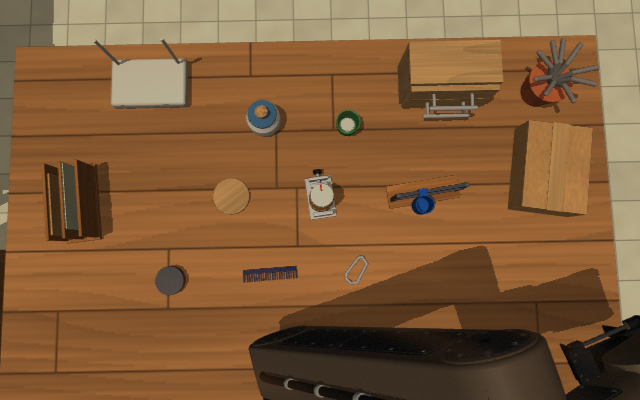

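The scene view shows the cup hanging on the rail near (250,138), the bottle at (303,185) and the coaster at (367,257). In the top view they are at (423,205), (321,196) and (231,196). Next I'll enlarge these areas.

```bash
cat > h.py <<'E'
import cv2,numpy as np
from cell import env
def ray(n,uv,z):
    c=env.get_calibration(n);K,E=c["K"],c["extrinsics"]
    uv=np.atleast_2d(uv).astype(float)
    d=np.c_[(uv[:,0]-K[0,2])/K[0,0],-(uv[:,1]-K[1,2])/K[1,1],-np.ones(len(uv))]@E[:3,:3]
    o=-E[:3,:3].T@E[:3,3]
    return o+d*((z-o[2])/d[:,2])[:,None]
def blob(m,box):
    x0,y0,x1,y1=box;k=np.zeros_like(m);k[y0:y1,x0:x1]=m[y0:y1,x0:x1]
    cs,_=cv2.findContours(k,cv2.RETR_EXTERNAL,cv2.CHAIN_APPROX_NONE)
    return max(cs,key=cv2.contourArea)[:,0,:]
E
python3 - <<'E'
from h import *
a=cv2.imread("pics/top0.png");s=cv2.imread("pics/scene0.png")
r=lambda i,x,y,w,h,k:cv2.resize(i[y:y+h,x:x+w],None,fx=k,fy=k,interpolation=cv2.INTER_CUBIC)
A=r(a,380,170,100,50,4);B=r(a,295,165,50,60,4.0);C=r(s,210,115,100,60,4);D=r(s,275,160,50,60,4)
A=cv2.copyMakeBorder(A,0,40,0,0,0)
cv2.imwrite("pics/z1.png",np.vstack([np.hstack([A,B]),np.hstack([C,D])]))
hv=cv2.cvtColor(a,cv2.COLOR_BGR2HSV)
m=cv2.inRange(hv,(100,150,60),(125,255,255));c=blob(m,(400,180,450,220))
print("cup",cv2.boundingRect(c),cv2.fitEllipse(c),ray("top",[cv2.fitEllipse(c)[0]],109))
for n,img,bx in(("top",a,(205,170,258,222)),("scene",s,(335,235,400,280))):
    h=cv2.cvtColor(img,cv2.COLOR_BGR2HSV);x0,y0,x1,y1=bx
    print(n,h[196,231] if n=="top" else h[257,367],h[y0+3,x0+3])
h=hv;m=cv2.inRange(h,(0,0,165),(180,70,255));c=blob(m,(300,170,340,215));e=cv2.fitEllipse(c);print("cap",e,ray("top",[e[0]],125))
m=cv2.inRange(h,(0,120,100),(6,255,255))+cv2.inRange(h,(172,120,100),(180,255,255));print(np.argwhere(m[175:215,300:345])+[175,300])
E
```

```text
cup (415, 189, 19, 25) ((423.8359680175781, 201.87034606933594), (17.61911964416504, 23.850454330444336), 171.594970703125) [[ 535.9351221  -279.05712835  109.        ]]
top [ 16 148 159] [ 13 166 138]
scene [ 18 138 201] [ 16 164 196]
cap ((318.74798583984375, 193.248291015625), (19.926973342895508, 30.868131637573242), 126.37992858886719) [[559.86840414 -24.69720144 125.        ]]
[[184 320]
 [185 320]
 [186 320]
 [186 321]
 [187 320]
 [187 321]
 [188 320]
 [188 321]
 [189 320]
 [189 321]
 [190 321]]
```

View pics/z1.png

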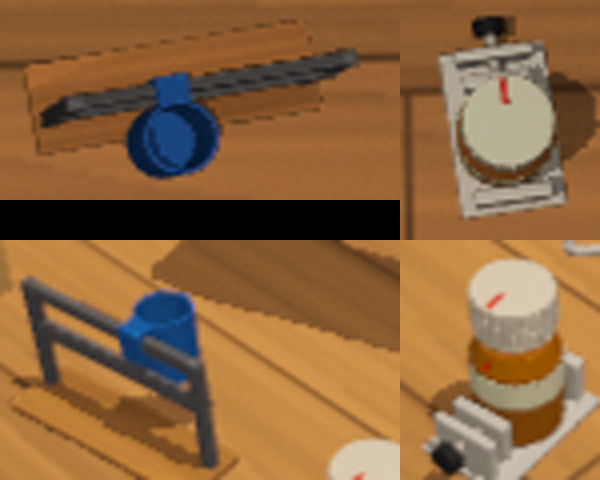

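```bash
python3 - <<'E'
from h import *
a=cv2.imread("pics/top0.png");s=cv2.imread("pics/scene0.png")
print("cup",ray("top",[[424.5,204.1]],109))
def hough(box,r,ch):
    x,y,w,hh=box;g=cv2.resize(cv2.cvtColor(a,cv2.COLOR_BGR2HSV)[y:y+hh,x:x+w,ch] if ch<3 else cv2.cvtColor(a,cv2.COLOR_BGR2GRAY)[y:y+hh,x:x+w],None,fx=4,fy=4,interpolation=cv2.INTER_CUBIC)
    c=cv2.HoughCircles(cv2.GaussianBlur(g,(5,5),0),cv2.HOUGH_GRADIENT,1,10,param1=100,param2=15,minRadius=int(r*4-6),maxRadius=int(r*4+6))
    return [] if c is None else [( (q[0]+.5)/4+x-.5,(q[1]+.5)/4+y-.5,q[2]/4) for q in c[0][:2]]
for n,b,r,z in(("cap",(295,165,50,60),12.4,125),("coaster",(200,165,64,64),19.0,8),("cup",(400,180,45,45),10.2,109)):
    for ch in(1,2,3):
        for q in hough(b,r,ch): print(n,ch,np.round(q,1),np.round(ray("top",[q[:2]],z)[0],1))
print("cap scene",ray("scene",[[303.4,172.2]],125))
h=cv2.cvtColor(s,cv2.COLOR_BGR2HSV)
print("coaster scene",ray("scene",[[367,257]],8))
# rail: foot edges & bar in top
for p in ([[388,185],[457,174.5]]),([[389.5,208],[460,197]]):
    w=ray("top",p,8);d=w[0]-w[1];print("edge",np.degrees(np.arctan2(-d[0],d[1])))
# top bar ends in top
h=cv2.cvtColor(a,cv2.COLOR_BGR2HSV)
m=cv2.inRange(h,(0,0,0),(180,110,110));c=blob(m,(382,170,480,215));l=cv2.fitLine(c,cv2.DIST_HUBER,0,.01,.01).ravel();P=np.array([l[2:]-30*l[:2],l[2:]+30*l[:2]]);w=ray("top",P,100);d=w[0]-w[1];print("bar",np.degrees(np.arctan2(-d[0],d[1])),cv2.boundingRect(c))
w=ray("top",[[320.2,184],[321,190]],125);d=w[0]-w[1];print("stripe",np.degrees(np.arctan2(d[1],d[0])))
w=ray("scene",[[210+32/4,115+45/4],[210+202/4,115+125/4]],105);d=w[0]-w[1];print("scene bar",w,d)
E
```

```text
cup [[ 530.48415991 -280.42246634  109.        ]]
cap 1 [321.2 196.   11.4] [553.1 -30.6 125. ]
cap 1 [320.8 198.5  13. ] [547.1 -29.2 125. ]
cap 2 [321.8 194.8  11.4] [556.1 -31.8 125. ]
cap 3 [321.5 194.5  11.6] [556.7 -31.2 125. ]
cap 3 [321.2 198.2  13.6] [547.7 -30.4 125. ]
coaster 2 [230.8 195.8  17.7] [571.2 205.8   8. ]
coaster 3 [230.5 196.2  18.3] [569.9 206.5   8. ]
cup 1 [422.5 205.   11.1] [ 528.4 -275.5  109. ]
cup 2 [425.2 203.2   9.9] [ 532.5 -282.3  109. ]
cup 2 [423.  205.   11.1] [ 528.4 -276.7  109. ]
cup 3 [421.8 203.8  11.1] [ 531.5 -273.8  109. ]
cap scene [[555.94331064 -30.56635936 125.        ]]
coaster scene [[574.03207646 207.04431627   8.        ]]
edge 7.632213907024282
edge 7.815858582998015
bar 4.966337842967352 (422, 183, 48, 13)
stripe 6.347379765618962
scene bar [[ 578.54289784 -380.77846306  105.        ]
 [ 550.55169801 -213.47829379  105.        ]] [  27.99119984 -167.30016927    0.        ]
```

The measurements agree across both views:

| Thing | x (mm) | y (mm) | Yaw |
|---|---|---|---|
| Cup | 531 | -280.5 | rail about 8.5° |
| Cap | 556 | -31 | – |
| Coaster | 572 | 206.5 | – |

I'll move above the cup.

Emit:
{"fn": "step_arm", "kwargs": {"plan": [[[40, -17, 0, 2, 1], [80, -35, 0, 4, 1], [118, -52, 0, 6, 1], [157, -69, 0, 8, 1], [195, -86, 0, 10, 1], [233, -103, 0, 12.6, 1], [271, -119, 0, 12.6, 1], [300, -131, 0, 12.6, 1]]]}}

```text
t: 0.77
eef_pos: [459.0, -350.9, 214.6]
tcp_rot: [-3.141, 0.0, 0.148]
ft_force: [-0.3, -1.0, 0.1]
opening: 0.999
grip_force: 0.0
```

Emit:
{"fn": "step_arm", "kwargs": {"plan": [[[28, -20, 0, 0, 1], [56, -41, 0, 0, 1], [83.4, -61, 0, 0, 1], [83.4, -61, 30, 0, 1], [83.4, -61, 60, 0, 1], [83.4, -61, 80, 0, 1], [83.4, -61, 80, 0, 1], [83.4, -61, 80, 0, 1]]]}}

```text
t: 1.43
eef_pos: [530.9, -280.3, 134.1]
tcp_rot: [-3.14, 0.002, 0.148]
ft_force: [-0.3, -0.3, 0.5]
opening: 1.002
grip_force: 0.0
```

```bash
python3 - <<'E'
from h import *
r=lambda i,x,y,w,h,k:cv2.resize(i[y:y+h,x:x+w],None,fx=k,fy=k,interpolation=cv2.INTER_CUBIC)
a=env.read_camera("top");s=env.read_camera("scene")
cv2.imwrite("pics/z2.png",np.hstack([r(a,370,150,100,100,4),r(s,200,80,100,100,4)]))
print(env.state()["eef_pos"],env.state()["tcp_rot"])
E
```

```text
[ 531.53504937 -280.99542484  135.95471905] [ 3.14037907e+00 -1.18151708e-03  1.47640821e-01]
```

View pics/z2.png

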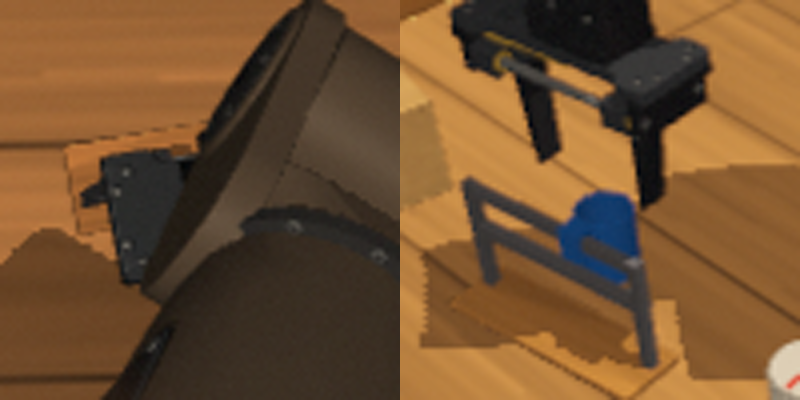

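The fingers straddle the blue cup in the scene view, with tips at about (545,158) and (650,203) in the crop and the cup at (605,230) between them. Descending and closing.

Emit:
{"fn": "step_arm", "kwargs": {"plan": [[[0, 0, 20, 0, 1], [0, 0, 40, 0, 1], [0, 0, 58, 0, 1], [0, 0, 58, 0, 1], [0, 0, 58, 0, 0.2], [0, 0, 58, 0, -0.2], [0, 0, 58, 0, -0.4], [0, 0, 58, 0, -0.4]]]}}

```text
t: 2.2
eef_pos: [531.5, -280.8, 78.0]
tcp_rot: [3.14, -0.001, 0.148]
ft_force: [-1.0, -0.3, -0.0]
opening: 0.773
grip_force: 0.0
```

Emit:
{"fn": "step_arm", "kwargs": {"plan": [[[0, 0, 0, 0, -0.4], [0, 0, 0, 0, -0.4], [0, 0, 0, 0, -0.4], [0, 0, 0, 0, -0.4]]]}}

```text
t: 2.53
eef_pos: [531.1, -280.6, 76.8]
tcp_rot: [3.141, -0.0, 0.148]
ft_force: [-0.2, -1.1, 1.1]
opening: 0.499
grip_force: 0.3
```

Emit:
{"fn": "step_arm", "kwargs": {"plan": [[[0, 0, 0, 0, -0.6], [0, 0, 0, 0, -0.6], [0, 0, 0, 0, -0.6], [0, 0, 0, 0, -0.6]]]}}

```text
t: 2.87
eef_pos: [531.1, -280.6, 76.7]
tcp_rot: [3.141, -0.0, 0.148]
ft_force: [0.0, -1.0, 3.0]
opening: 0.484
grip_force: 30.0
```

Emit:
{"fn": "step_arm", "kwargs": {"plan": [[[0, 0, -8, 0, -0.6], [0, 0, -18, 0, -0.6], [0, 0, -30, 0, -0.6], [0, 0, -48, 0, -0.6], [0, 0, -70, 0, -0.6], [0, 0, -95, 0, -0.6], [0, 0, -120, 0, -0.6], [0, 0, -125, 0, -0.6]]]}}

```text
t: 3.53
eef_pos: [532.0, -281.1, 206.6]
tcp_rot: [3.137, -0.004, 0.148]
ft_force: [0.5, -0.4, 0.2]
opening: 0.483
grip_force: 30.0
```

```bash
python3 - <<'E'
from h import *
r=lambda i,x,y,w,h,k:cv2.resize(i[y:y+h,x:x+w],None,fx=k,fy=k,interpolation=cv2.INTER_CUBIC)
s=env.read_camera("scene")
cv2.imwrite("pics/z3.png",r(s,180,0,140,180,3));print(env.state()["eef_pos"])
E
```

```text
[ 531.80216341 -280.9488115   205.40016036]
```

View pics/z3.png

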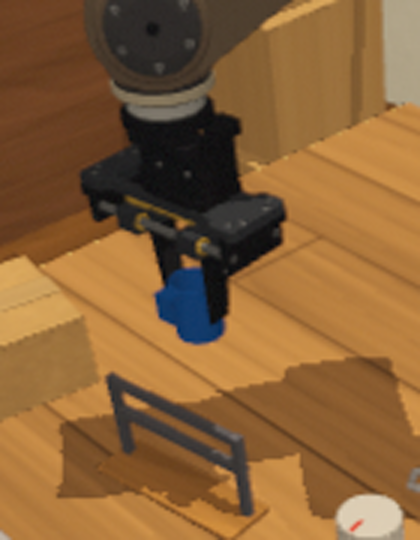

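The cup is held upright, clear above the rail at about (195,305) in the crop. Carrying it to the coaster.

Emit:
{"fn": "step_arm", "kwargs": {"plan": [[[4, -17, 0, 0, -0.6], [12, -51, 0, 0, -0.6], [21, -89, 0, 0, -0.6], [30, -127, 0, 0, -0.6], [39, -165, 0, 0, -0.6], [48, -203, 0, 0, -0.6], [56, -238, 0, 0, -0.6], [62, -262, 0, 0, -0.6]]]}}

```text
t: 4.25
eef_pos: [552.9, -9.3, 200.8]
tcp_rot: [-3.141, 0.002, 0.149]
ft_force: [0.6, -1.7, -0.0]
opening: 0.485
grip_force: 30.0
```

Emit:
{"fn": "step_arm", "kwargs": {"plan": [[[6, -26, 0, 0, -0.6], [14, -60, 0, 0, -0.6], [22, -95, 0, 0, -0.6], [31, -130, 0, 0, -0.6], [39, -165, 0, 0, -0.6], [45, -190, 0, 0, -0.6], [49, -206, 0, 0, -0.6], [50.7, -213.6, 0, 0, -0.6]]]}}

```text
t: 4.92
eef_pos: [571.8, 208.6, 200.5]
tcp_rot: [3.141, 0.002, 0.15]
ft_force: [0.0, -0.4, -0.6]
opening: 0.487
grip_force: 30.0
```

Emit:
{"fn": "step_arm", "kwargs": {"plan": [[[0, 0, 15, 0, -0.6], [0, 0, 45, 0, -0.6], [0, 0, 80, 0, -0.6], [0, 0, 110, 0, -0.6], [0, 0, 135, 0, -0.6], [0, 0, 150, 0, -0.6], [0, 0, 155, 0, -0.6], [0, 0, 155, 0, -0.6]]]}}

```text
t: 5.58
eef_pos: [571.8, 205.7, 45.2]
tcp_rot: [3.141, 0.003, 0.147]
ft_force: [0.4, -0.1, -0.2]
opening: 0.482
grip_force: 30.0
```

Emit:
{"fn": "step_arm", "kwargs": {"plan": [[[0, 0, 0, 0, -0.6], [0, 0, 0, 0, -0.6], [0, 0, 0, 0, -0.6]]]}}

```text
t: 5.83
eef_pos: [573.0, 206.5, 47.8]
tcp_rot: [-3.142, -0.002, 0.148]
ft_force: [0.4, 0.7, -0.8]
opening: 0.486
grip_force: 30.0
```

Emit:
{"fn": "step_arm", "kwargs": {"plan": [[[0, 0, 5, 0, -0.6], [0, 0, 9, 0, -0.6], [0, 0, 12, 0, -0.6], [0, 0, 14, 0, -0.6], [0, 0, 15.5, 0, -0.6], [0, 0, 16.5, 0, -0.6], [0, 0, 16.5, 0, -0.6], [0, 0, 16.5, 0, -0.6]]]}}

```text
t: 6.5
eef_pos: [572.5, 206.5, 30.1]
tcp_rot: [3.142, -0.0, 0.148]
ft_force: [-0.1, 0.0, -0.2]
opening: 0.486
grip_force: 30.0
```

Emit:
{"fn": "step_arm", "kwargs": {"plan": [[[0, 0, 0.5, 0, -0.6], [0, 0, 1, 0, -0.6], [0, 0, 1, 0, -0.6], [0, 0, 1, 0, -0.6]]]}}

```text
t: 6.83
eef_pos: [572.8, 206.5, 29.9]
tcp_rot: [3.142, -0.001, 0.148]
ft_force: [-2.3, -0.3, 8.1]
opening: 0.483
grip_force: 30.0
```

Contact with the coaster (8 N upward). Releasing.

Emit:
{"fn": "step_arm", "kwargs": {"plan": [[[0, 0, -0.7, 0, -0.6], [0, 0, -0.7, 0, -0.2], [0, 0, -0.7, 0, 0], [0, 0, -0.7, 0, 0.3], [0, 0, -0.7, 0, 0.7], [0, 0, -0.7, 0, 0.9], [0, 0, -0.7, 0, 0.9], [0, 0, -0.7, 0, 0.9]]]}}

```text
t: 7.5
eef_pos: [572.4, 206.5, 29.7]
tcp_rot: [3.141, 0.0, 0.148]
ft_force: [0.2, 0.9, -0.6]
opening: 0.793
grip_force: 0.0
```

Emit:
{"fn": "step_arm", "kwargs": {"plan": [[[0, 0, -5, 0, 0.9], [0, 0, -15, 0, 0.9], [0, 0, -35, 0, 0.9], [0, 0, -65, 0, 0.9], [0, 0, -100, 0, 0.9], [0, 0, -135, 0, 0.9], [0, 0, -160, 0, 0.9], [0, 0, -170, 0, 0.9]]]}}

```text
t: 8.17
eef_pos: [573.5, 206.8, 204.8]
tcp_rot: [-3.141, -0.006, 0.148]
ft_force: [-0.4, -0.2, -0.4]
opening: 0.949
grip_force: 0.0
```

Emit:
{"fn": "step_arm", "kwargs": {"plan": [[[-4, 18, 0, 0, 0.9], [-12, 55, 0, 0, 0.9], [-20, 92, 0, 0, 0.9], [-28.6, 130, 0, 0, 0.9], [-37, 168, 0, 0, 0.9], [-44, 200, 0, 0, 0.9], [-49, 224, 0, 0, 0.9], [-51.3, 232.5, 0, 0, 0.9]]]}}

```text
t: 8.83
eef_pos: [555.5, -33.9, 199.6]
tcp_rot: [3.141, 0.001, 0.145]
ft_force: [-0.4, 0.0, -0.0]
opening: 0.949
grip_force: 0.0
```

Emit:
{"fn": "step_arm", "kwargs": {"plan": [[[0, 0, 0, 0, 0.9], [0, 0, 20, 0, 0.9], [0, 0, 40, 0, 0.9], [0, 0, 50, 0, 0.9], [0, 0, 50, 0, 0.9], [0, 0, 50, 0, 0.9]]]}}

```text
t: 9.33
eef_pos: [556.0, -30.1, 149.8]
tcp_rot: [-3.141, 0.001, 0.149]
ft_force: [-0.2, 0.5, -0.2]
opening: 0.953
grip_force: 0.0
```

```bash
python3 - <<'E'
from h import *
r=lambda i,x,y,w,h,k:cv2.resize(i[y:y+h,x:x+w],None,fx=k,fy=k,interpolation=cv2.INTER_CUBIC)
s=env.read_camera("scene");a=env.read_camera("top")
cv2.imwrite("pics/z4.png",np.hstack([r(s,250,100,150,180,3),r(a,200,165,60,60,5.0) if 0 else cv2.resize(a[165:225,200:260],(350,540))]));print(env.state()["eef_pos"],env.state()["tcp_rot"])
E
```

```text
[556.50493464 -30.48767977 150.6837037 ] [ 3.14118139e+00 -1.16229830e-03  1.48570604e-01]
```

View pics/z4.png

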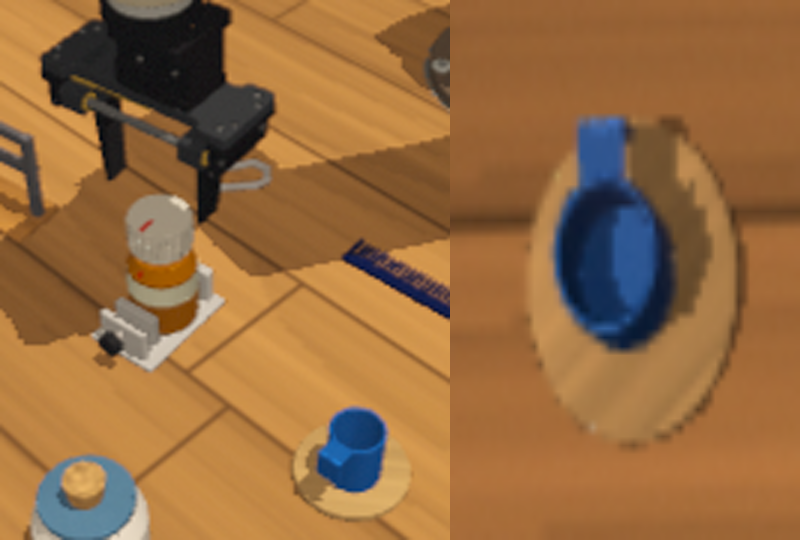

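The cup stands upright at the middle of the coaster, with its base near (352,475) in the left crop and the coaster centre at (352,472). The gripper is over the cap at (160,230). Lowering and gripping.

Emit:
{"fn": "step_arm", "kwargs": {"plan": [[[0, 0, 15, 0, 0.9], [0, 0, 35, 0, 0.9], [0, 0, 48, 0, 0.9], [0, 0, 54, 0, 0.9], [0, 0, 54, 0, 0.5], [0, 0, 54, 0, 0.3], [0, 0, 54, 0, 0], [0, 0, 54, 0, -0.3]]]}}

```text
t: 10.1
eef_pos: [556.5, -31.1, 96.8]
tcp_rot: [3.141, -0.002, 0.148]
ft_force: [-0.2, 0.5, 0.3]
opening: 0.725
grip_force: 0.0
```

Emit:
{"fn": "step_arm", "kwargs": {"plan": [[[0, 0, 0, 0, -0.5], [0, 0, 0, 0, -0.5], [0, 0, 0, 0, -0.5], [0, 0, 0, 0, -0.5], [0, 0, 0, 0, -0.5], [0, 0, 0, 0, -0.5]]]}}

```text
t: 10.6
eef_pos: [556.5, -31.4, 96.3]
tcp_rot: [3.141, -0.001, 0.148]
ft_force: [0.3, -4.8, 6.9]
opening: 0.587
grip_force: 30.0
```

Emit:
{"fn": "step_arm", "kwargs": {"plan": [[[0, 0.3, 1, 0, -0.5], [0, 0.5, 2, 0, -0.5], [0, 0.5, 3.5, 0, -0.5], [0, 0.5, 5, 0, -0.5], [0, 0.5, 5.7, 0, -0.5], [0, 0.5, 5.7, 0, -0.5], [0, 0.5, 5.7, 0, -0.5], [0, 0.5, 5.7, 0, -0.5]]]}}

```text
t: 11.27
eef_pos: [556.5, -31.4, 90.7]
tcp_rot: [3.141, -0.001, 0.148]
ft_force: [-0.9, -0.9, 7.7]
opening: 0.587
grip_force: 30.0
```

Emit:
{"fn": "step_arm", "kwargs": {"plan": [[[0, 0, 0, -3, -0.5], [0, 0, 0, -7, -0.5], [0, 0, 0, -12, -0.5], [0, 0, 0, -17, -0.5], [0, 0, 0, -22, -0.5], [0, 0, 0, -27, -0.5], [0, 0, 0, -31, -0.5], [0, 0, 0, -33, -0.5]]]}}

```text
t: 11.93
eef_pos: [556.3, -31.4, 90.7]
tcp_rot: [3.141, -0.001, 0.728]
ft_force: [-0.5, -1.3, 8.6]
opening: 0.588
grip_force: 30.0
```

```bash
python3 - <<'E'
from h import *
s=env.read_camera("scene");st=env.state();print(st["eef_pos"],st["tcp_rot"],st["ft_force"],st["moment"])
cv2.imwrite("pics/z5.png",cv2.resize(s[110:230,260:350],None,fx=5,fy=5,interpolation=cv2.INTER_CUBIC))
E
```

```text
[556.33046823 -31.3969706   90.71598752] [ 3.14096168e+00 -6.71911304e-04  7.28695314e-01] [-0.46090606 -0.95018929  9.1590325 ] [-0.34164225  0.10025078 -0.00057098]
```

View pics/z5.png

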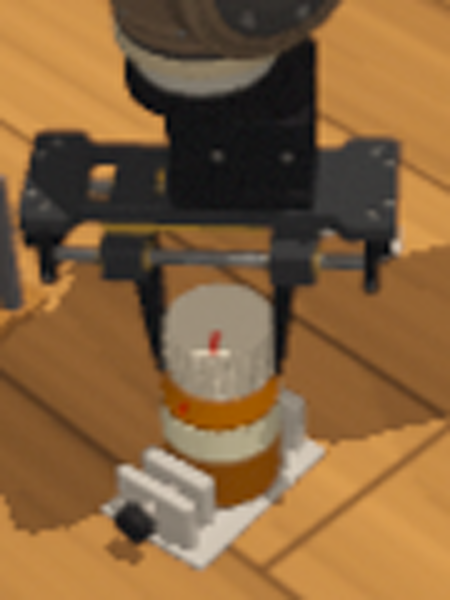

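The stripe at (215,343) has turned with the gripper and the cap is pressed down onto the neck. I'll finish the twist and then lift.

Emit:
{"fn": "step_arm", "kwargs": {"plan": [[[0, 0, 0, -3, -0.5], [0, 0, 0, -8, -0.5], [0, 0, 0, -13, -0.5], [0, 0, 0, -18, -0.5], [0, 0, 0, -23, -0.5], [0, 0, 0, -27, -0.5], [0, 0, 0, -27, -0.5], [0, 0, 0, -27, -0.5]]]}}

```text
t: 12.65
eef_pos: [556.4, -31.3, 90.7]
tcp_rot: [3.14, -0.001, 1.195]
ft_force: [0.2, 0.8, 8.2]
opening: 0.587
grip_force: 30.0
```

Emit:
{"fn": "step_arm", "kwargs": {"plan": [[[0, 0, -2, 0, -0.5], [0, 0, -5, 0, -0.5], [0, 0, -9, 0, -0.5], [0, 0, -15, 0, -0.5], [0, 0, -25, 0, -0.5], [0, 0, -40, 0, -0.5], [0, 0, -55, 0, -0.5], [0, 0, -70, 0, -0.5]]]}}

```text
t: 13.32
eef_pos: [555.7, -31.3, 161.2]
tcp_rot: [-3.141, 0.0, 1.195]
ft_force: [-0.5, 0.2, -0.5]
opening: 0.589
grip_force: 30.0
```

Emit:
{"fn": "step_arm", "kwargs": {"plan": [[[0, 0, -12, 0, -0.5], [0, 0, -22, 0, -0.5], [0, 0, -28, 0, -0.5], [0, 0, -30, 0, -0.5], [0, 0, -30, 0, -0.5], [0, 0, -30, 0, -0.5], [0, 0, -30, 0, -0.5], [0, 0, -30, 0, -0.5]]]}}

```text
t: 13.98
eef_pos: [555.9, -31.4, 189.5]
tcp_rot: [-3.141, 0.0, 1.195]
ft_force: [-0.7, -0.2, -0.1]
opening: 0.588
grip_force: 30.0
```

```bash
python3 - <<'E'
from h import *
s=env.read_camera("scene");st=env.state();print(st["eef_pos"],st["tcp_rot"],st["ft_force"],st["grip_force"],st["opening"])
cv2.imwrite("pics/z6.png",cv2.resize(s[90:290,240:420],None,fx=3,fy=3,interpolation=cv2.INTER_CUBIC))
E
```

```text
[555.90693134 -31.47224094 189.57184216] [-3.14065588e+00  2.61163369e-04  1.19504525e+00] [ 0.82229558  0.14880709 -0.3613102 ] 29.999466631561518 0.5830601235287229
```

View pics/z6.png

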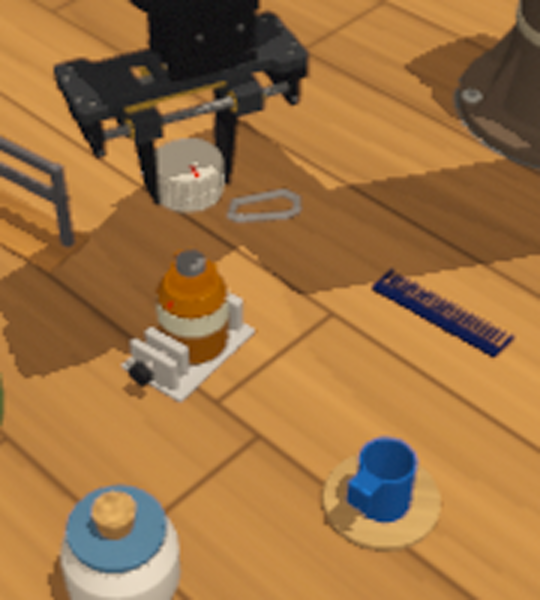

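The cap is off and held level at (190,175), above the open neck at (190,262). The cup is upright on the coaster at (382,500). Handing in.

```bash
python3 -c "
from cell import env
print(env.job_done())"
```

```text
the job is handed in; nothing more can be done
None
```

The job is handed in: the blue cup stands released on the coaster, and the cap is off and held level about 85 mm above the open bottle's mouth; the hand-in returned no verdict.

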